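Pop the push-to-open hatch of the bench supply and reset its tripped breaker

ROBOT

A 6-joint arm with a two-finger parallel gripper is mounted at the origin on the work surface; the furniture and walls round the work are solid. World frame = base frame: x ahead of the robot, y to its left, z up, the work surface at z = 0. Lengths are in m, angles in rad, forces in N, time in s.
With the tool pointing down it reaches from about 0.275 to 0.775 m from the base axis. Payload 14.6 kg.
Tool frame: the origin (TCP) lies between the finger pads; the fingertips stand 19 mm ahead of it and the grasp point (between the pads) is the TCP; z points along the fingers, x is the direction in which the jaws open and shut, and the axes are right-handed (so a half turn about z gives the same grasp; the last joint's range is limited). The gripper opens to 85 mm and grips with 20 to 120 N. Pads are 22 mm wide; open, the fingers measure 114 mm over their backs; the gripper's body (76 mm by 85 mm) begins 54 mm behind the grasp point. The pads swing forward as they close: fully open they stand 13 mm farther back than shut.
Start: joints at [-1.314, 0.263, -0.048, 1.259, 0, 1.415], TCP at [0.21, -0.481, 0.25] pointing down, gripper open.
Joint ranges: [-2.65, 2.65], [-0.89, 1.7], [-1.18, 1.37], [-2.13, 2.11], [-1.35, 1.29], [-3.14, 3.14]. Speed limits (rad/s): [1.89, 1.89, 2.57, 2.79, 3.14, 3.14].

INTERFACE

Orientations are given as [roll, pitch, yaw] about the fixed x, y, z axes, in that order (R = Rz(yaw) Ry(pitch) Rx(roll)).
In Python, from rig import sense, imaging, manip, nets gives the robot as it stands.
- The arm moves only by the tool drive_tool, never from a script. Its argument "increments" is a list of rows, each a list of 7 numbers: the shift along the tool's x, y, z in m, then the turn, a rotation vector about the tool's x, y, z in degrees, then the gripper command: -1 is fully open, 1 is shut, values between are in proportion. In form: [[tx, ty, tz, wx, wy, wz, claw], ...]. A call has 1 to 8 rows; each row shifts and turns the commanded pose from where the row before left it, along the tool's axes as they then stand; what a row does not reach is not made up. A row lasts 1/8 s, in which the tool goes at most 62.5 mm and 10.7 degrees, less where a joint would pass 70% of its speed; a pose out of reach is approached as far as the arm can. A call is refused whole if a number of a shift passes 0.0625 or a number of a turn 10.7, either way. A call with a gripper value outside its range is refused whole. The fingers move at their own pace and stop on an object; "newtons" is the grip in N (left out, the last holds). Time passes only in rows, so rows that do not move let the fingers close. It gives the time, the measured TCP pose, the force and the opening at its end, in the units of the state.
- sense(): the state, without advancing time (a new reading comes with each control period).
- imaging.read_camera(name): name is "scene" or "top" or "wrist"; returns a dict with "img" (420x560x3 uint8, red, green, blue), "z_map" (420x560 float32, m along the optical axis (not along the pixel's ray), 0 where there is no reading), "intrinsics" (3x3 intrinsics, pixels), "rvec" (rotation vector, rad) and "tvec" (3), from world to camera coordinates, as OpenCV has them; the wrist camera has in their place "tool_from_camera" (4x4, takes a point from camera to tool coordinates, whose origin is the TCP and whose axes are the tool frame's). Camera axes: x right, y down, z forward; pixel columns grow to the right and rows downward; lengths in m; the calibration is good to about 2 mm. A picture is of the moment at which its call begins: read the wrist's pose just before it.
- manip.close_job(): hands the job in, once; it reports no verdict.
Trained networks look in the newest picture that a camera, given by its name, has taken for a name from the list of things; names that differ only in an ending like _2 or _b are one class to them, and where a whole thing is asked for, a point or a joint stands for the part that bears it (a point fixed in the world has none). Each returns a list of dicts, best first, with "conf" (0 to 1); they miss things now and then, are a little off and sometimes report something else, mostly with a low value. They report only what shows in the picture. A call takes as long as a camera call.
- nets.masks_of(camera, label): "region" (420x560 bool, what is visible of it) and "uv" ([column, row] in pixels, amid what is visible of it).
The state is a dict: "time": time; "joints": joint angles; "joint_vel": joint speeds; "joint_torque": joint torques, N m; "eef_pos": TCP position; "ee_rot": TCP orientation; "ft_force": force on the tool from outside, world axes, zero at the start; "torque": the same for the moment, N m; "finger_gap": finger opening in m.
Only numpy, scipy, OpenCV 4.12 (cv2) and the standard library are available. Lean on these libraries where they do the work, as an engineer would, in place of code of your own. Each camera call takes 0.05 s, during which the arm holds its last target. There are 200 camera calls.

TASK

The breaker in the bench supply has tripped. With a fingertip press the ribbed edge of the dust hatch down once, all the way, take the finger away and let the hatch swing up by itself; when you have seen it stand fully open untouched for a second, press the breaker's reset button in the well under it all the way in, so that it stays in. Grasp nothing, leave the hatch open and do not disturb the inserts on the supply or the things lying about.

Things in the scene. Friction and masses are not known exactly. Their poses are not given: they have to be found in the camera images.
- supply: the bench supply for polishing handpieces: a low grey box with a dark base, 130 (x) x 180 (y) x 78 mm high, heavy and fixed to the bench; origin under its centre, x from its front panel (sockets, switch) to its back, y to its left, z up. On its top: at the front right a black speed knob (17 mm high, at x -43, y -50 mm), at the rear right a rubber mat with two inserts, at the rear left the dust hatch. Under the hatch is a well 71 (x) x 89 (y) mm, 38 mm deep
- hatch_pad (a point): the middle of the ribbed press pad near the front (free) edge of the hatch, on its upper face; the hatch is a grey leaf 68 (x) x 86 (y) x 3.4 mm, level with the supply's top when shut, and this point lies 60 mm from the hinge line. z of this frame is the leaf's outward normal
- hatch_hinge (a point): middle of the hatch's hinge line (fixed on the supply), at the back of the hatch, 77 mm above the bench; axis along the supply's y
- hatch_angle (a joint): opening angle of the hatch in rad: 0 shut and latched, -0.08 pressed right down to its stop (5 mm lower at the pad), 2.2 fully open, leaning back 36 degrees past upright. A press of 3 to 6 N at the pad, held at the stop for about 0.3 s, releases the latch; then a damped spring lifts the leaf in about 1.5 s. It follows the finger up, so the finger must rise and draw away towards the front
- hatch: the hatch leaf; origin on the hinge line, the leaf reaching 70 mm along its own -x, z its outward normal. Its push-to-open latch is a steel over-centre stay (crank and link) at its right edge (own -y): the press carries the knee of the stay through its dead line
- breaker_top (a point): centre of the top face of the breaker's reset button: a black round button, 16 mm across, in the well 28 mm in front of the hinge line and 12 mm to the left of the hatch's middle, its press axis along z. Tripped, its top stands 68 mm above the bench (10 mm below the supply's top) and shows a white band; reset it is 7.5 mm lower. The flat slotted black cap beside it in the well is a fuse holder and is no part of the job
- breaker_travel (a joint): how far the reset button is pressed in, in m: 0 tripped (out), 0.0075 fully in, at its stop. It moves stiffly, at 4 to 5 N, and stays where it is left; 0.0065 and more counts as reset
- breaker: the reset button itself; its origin lies 12 mm under its top face
- insert_low: small stepped aluminium insert, 34x42x22 mm, lying on the rubber mat on top of the supply; origin at the centre of its underside; to be left alone
- insert_tall: small stepped aluminium insert, 26x34x30 mm, on the same mat; origin at the centre of its underside; to be left alone
- holder_1: turned aluminium electrode holder on a square foot, 46x46x48 mm, on the bench; origin at the centre of its underside; to be left alone
- holder_2: turned aluminium electrode holder on a square foot, 46x46x60 mm, on the bench; origin at the centre of its underside; to be left alone
- bob: pale felt polishing bob standing on its flat with the shank up, 22 mm across, 52 mm high, on the bench; origin at the centre of its underside; to be left alone
- handpiece: dark cordless polishing handpiece lying on the bench, 26 mm thick, 175 mm long along its own y axis; origin at the centre of its underside; to be left alone

How it is judged:
On the way, in this order (a step that is already met when the one before it is completed fails the run):
1. the hatch is pressed down past its shut position by the fingers (value of joint hatch_angle below -0.05 rad and contact force between the fingers and hatch above 0.5 N).
2. the hatch has swung up and stands fully open, still and untouched, for 0.8 s, the breaker still tripped (value of joint hatch_angle above 2.1 rad and velocity of joint hatch_angle below 0.05 rad/s and contact force between each of the arm, the fingers and hatch below 0.2 N and value of joint breaker_travel below 0.003 m), for 0.8 s.
3. the reset button is pressed in by the fingers, right in (value of joint breaker_travel above 0.0065 m and contact force between the fingers and breaker above 0.5 N).
At the end, for the whole second after the job is handed in: The hatch stands fully open (angle over 2.1 rad) and the reset button is fully in (pressed in by more than 6.5 mm), both at rest; the inserts, holders, bob and handpiece lie within 20 mm of where they were (value of joint hatch_angle above 2.1 rad and value of joint breaker_travel above 0.0065 m and velocity of joint breaker_travel below 0.005 m/s and distance of each of insert_low, insert_tall, holder_1, holder_2, bob, handpiece from where it was at the start of the episode below 0.02 m); the robot touches nothing.
It fails at once if the popped hatch is pushed back down (between 0.15 and 2.0 rad, closing faster than 0.3 rad/s) (value of joint hatch_angle between 0.15 and 2 rad and velocity of joint hatch_angle below -0.3 rad/s).
It fails at once if the hatch is lifted, held or handled when it is already more than half open (over 1.2 rad) with more than 1.5 N (value of joint hatch_angle above 1.2 rad and contact force between any of the fingers, the arm and hatch above 1.5 N).
It fails at once if an insert, holder, the bob or the handpiece is lifted or shifted by more than 20 mm (distance of any of insert_low, insert_tall, holder_1, holder_2, bob, handpiece from where it was at the start of the episode above 0.02 m).
It also fails if it takes over 37 s, if anything falls off the work surface, if the arm or the gripper's body presses on something with over 40 N, if the wrist force passes 120 N, or if a joint passes its speed limit or range.

## Working session

There is one attempt and no reset: what is moved stays moved. The work goes in short steps, Python scripts to look and compute and a tool call to move; the robot and the scene stay as the last step left them, time stands still between calls to the robot, and variables do not carry over. Pictures are saved under pics/ and viewed, about 8 in all and at most 12, crops included, and the job is handed in when it is done.

Besides the shell and the picture viewer there is one more tool, called after "Emit:" as a command line: name --pt "numbers of a row" for each row, then --argument value for the rest. drive_tool: Moves the arm, as the interface text tells. Its arguments: {"type":"object","properties":{"increments":{"type":"array"},"newtons":{"type":"number"}},"required":["increments"]}

```bash
mkdir -p pics
cat > h.py <<'E'
import numpy as np, cv2
from rig import sense, imaging, manip, nets
from scipy.spatial.transform import Rotation as R
def world(c,uv,T=None):
    """pixel list -> world points; T = (pos,Rmat) of tool for wrist"""
    uv=np.atleast_2d(uv).astype(int); K=c["intrinsics"]; z=c["z_map"][uv[:,1],uv[:,0]]
    p=np.c_[(uv[:,0]-K[0,2])/K[0,0]*z,(uv[:,1]-K[1,2])/K[1,1]*z,z]
    if T is None: return (p-np.ravel(c["tvec"]))@cv2.Rodrigues(np.array(c["rvec"]))[0]
    M=np.array(c["tool_from_camera"]); return (p@M[:3,:3].T+M[:3,3])@T[1].T+T[0]
def save(c,n): cv2.imwrite("pics/"+n,c["img"][:,:,::-1])
E
python3 - <<'E'
from h import *
s=sense();print(s)
ims=[]
for n in ["scene","top"]:
    c=imaging.read_camera(n);ims.append(c["img"])
    for l in ["supply","hatch","hatch_pad","insert_low","bob","handpiece","holder_1"]:
        for d in nets.masks_of(n,l)[:2]:
            m=np.argwhere(d["region"])[:,::-1]; w=world(c,m); w=w[c["z_map"][m[:,1],m[:,0]]>0]
            print(n,l,round(d["conf"],2),np.round(d["uv"]),len(m),np.round(np.median(w,0),3),np.round(np.percentile(w,[2,98],axis=0),3).tolist())
    save(c,n+"0.png")
E
```

```text
{'time': 0.0, 'joints': array([-1.31431425e+00,  2.63521015e-01, -4.89489557e-02,  1.25939504e+00,
        3.80924736e-05,  1.41551479e+00]), 'joint_vel': array([ 0.00046004, -0.00155113, -0.00107978, -0.00044523,  0.00048684,
       -0.00022571]), 'joint_torque': array([ 2.32525585e-03, -6.37629461e+01,  3.84549809e+01,  1.42199328e-02,
       -1.20176819e-04,  3.06594029e-05]), 'eef_pos': array([ 0.21006617, -0.48086078,  0.24982167]), 'ee_rot': array([-3.14138974e+00,  1.04993134e-03, -1.15903263e+00]), 'ft_force': array([ 0.30552196, -0.1181079 , -0.01455104]), 'torque': array([-0.02412314,  0.02892181,  0.06356662]), 'finger_gap': 0.08561294815959368}
scene supply 0.44 [220. 247.] 723 [0.482 0.172 0.028] [[0.464, 0.137, 0.001], [0.504, 0.194, 0.059]]
scene supply 0.42 [284. 197.] 136 [ 0.581 -0.04   0.061] [[0.56, -0.052, 0.021], [0.596, -0.036, 0.079]]
scene hatch 0.59 [192. 271.] 122 [0.43  0.251 0.017] [[0.422, 0.221, -0.002], [0.519, 0.26, 0.049]]
scene insert_low 0.39 [241. 269.] 645 [0.388 0.171 0.019] [[0.369, 0.138, -0.0], [0.421, 0.195, 0.048]]
scene bob 0.49 [191. 271.
[... 611 characters left out ...]
90.] 1686 [ 0.545 -0.086  0.078] [[0.511, -0.127, 0.075], [0.578, -0.046, 0.082]]
top insert_low 0.9 [393. 182.] 474 [ 0.55  -0.191  0.092] [[0.532, -0.213, 0.078], [0.572, -0.172, 0.104]]
top bob 0.29 [351. 205.] 6745 [ 0.516 -0.114  0.078] [[0.454, -0.209, 0.021], [0.591, -0.035, 0.092]]
top handpiece 0.8 [276. 257.] 891 [0.413 0.026 0.022] [[0.401, -0.034, 0.012], [0.428, 0.127, 0.027]]
top handpiece 0.74 [377. 199.] 272 [ 0.516 -0.157  0.095] [[0.502, -0.174, 0.086], [0.532, -0.142, 0.111]]
top holder_1 0.95 [205. 213.] 652 [0.492 0.16  0.033] [[0.468, 0.136, -0.001], [0.521, 0.188, 0.061]]
top holder_1 0.74 [202. 261.] 626 [0.399 0.162 0.021] [[0.374, 0.138, -0.0], [0.426, 0.189, 0.05]]
```

View pics/top0.png

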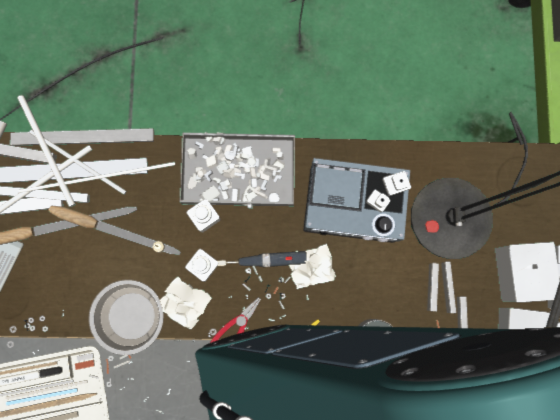

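View pics/scene0.png

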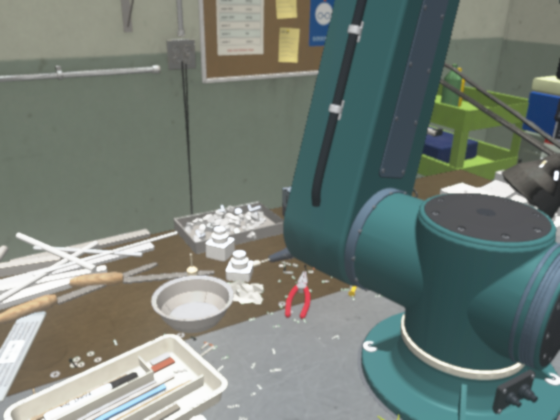

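Run:
```python
from h import *
c=imaging.read_camera("top")
for l in ["hatch","supply"]:
    d=nets.masks_of("top",l)[0]
    m=np.argwhere(d["region"])[:,::-1]; w=world(c,m); w=w[abs(w[:,2]-.078)<.004]
    r=cv2.minAreaRect((w[:,:2]*1000).astype(np.float32)); print(l,r,np.round(cv2.boxPoints(r)))
```

```text
hatch ((546.2571411132812, -87.52179718017578), (86.22107696533203, 69.50454711914062), 82.03697967529297) [[ 506. -125.]
 [ 575. -135.]
 [ 587.  -50.]
 [ 518.  -40.]]
supply ((523.8853149414062, -125.17242431640625), (180.40103149414062, 132.09181213378906), 84.27159881591797) [[ 449. -208.]
 [ 581. -222.]
 [ 599.  -42.]
 [ 467.  -29.]]
```

Top: supply at px (357,203), front toward the robot, hatch at (337,187) with ribs at (338,200), inserts at (397,182) and (378,199), lamp at (452,215). Scene: the robot hides the supply; holders at (219,246) and (240,268). The hatch fit gives 86×69 mm at z 0.078 with yaw about -7°, which matches the given sizes. Next I check the lamp's clearance.

Run:
```python
from h import *
c=imaging.read_camera("top")
v,u=np.mgrid[130:320:2,300:560:2]; uv=np.c_[u.ravel(),v.ravel()]
w=world(c,uv); k=(w[:,2]>.1)&(w[:,0]>0.25)&(c["z_map"][uv[:,1],uv[:,0]]>0)
w=w[k]
for y in np.arange(-.75,0,.03):
    q=w[(w[:,1]>=y)&(w[:,1]<y+.03)]
    if len(q): print(round(y,2),len(q),"x",np.round([q[:,0].min(),q[:,0].max()],2),"z",np.round([q[:,2].min(),q[:,2].max()],2),"zmax at minx",np.round(q[q[:,0].argmin()],2))
```

```text
-0.42 6 x [0.53 0.53] z [0.21 0.23] zmax at minx [ 0.53 -0.39  0.21]
-0.39 121 x [0.36 0.54] z [0.14 0.3 ] zmax at minx [ 0.36 -0.36  0.3 ]
-0.36 122 x [0.32 0.53] z [0.1  0.31] zmax at minx [ 0.32 -0.35  0.29]
-0.24 3 x [0.55 0.55] z [0.1 0.1] zmax at minx [ 0.55 -0.21  0.1 ]
-0.21 37 x [0.54 0.57] z [0.1 0.1] zmax at minx [ 0.54 -0.19  0.1 ]
-0.18 30 x [0.51 0.53] z [0.1  0.11] zmax at minx [ 0.51 -0.16  0.11]
```

Run:
```python
from h import *
c=imaging.read_camera("top")
uv=np.array([[u,v] for v in range(170,345,15) for u in range(420,560,20)])
w=world(c,uv)
for a,b in zip(uv,w):
    if b[2]>.05: print(a,np.round(b,2))
K=c["intrinsics"];print(K[0,0])
i=np.hstack([imaging.read_camera("wrist")["img"]])
big=cv2.resize(c["img"][120:340,400:560],None,fx=2,fy=2)
sc=imaging.read_camera("scene")["img"][40:260,400:560]; sc=cv2.resize(sc,None,fx=2,fy=2)
cv2.imwrite("pics/m1.png",np.hstack([big,sc])[:,:,::-1])
cv2.imwrite("pics/w1.png",i[:,:,::-1])
```

```text
[460 215] [ 0.5  -0.32  0.06]
[520 245] [ 0.45 -0.43  0.06]
[540 245] [ 0.45 -0.47  0.06]
[520 260] [ 0.42 -0.43  0.06]
[540 260] [ 0.42 -0.46  0.07]
[520 275] [ 0.39 -0.43  0.06]
[540 275] [ 0.39 -0.46  0.06]
[520 290] [ 0.36 -0.43  0.06]
[540 290] [ 0.36 -0.46  0.06]
[420 335] [ 0.32 -0.08  0.6 ]
[440 335] [ 0.32 -0.08  0.63]
[460 335] [ 0.32 -0.09  0.64]
[480 335] [ 0.33 -0.09  0.69]
[500 335] [ 0.33 -0.09  0.7 ]
[520 335] [ 0.33 -0.1   0.72]
[540 335] [ 0.33 -0.1   0.73]
520.9907962725765
```

View pics/m1.png

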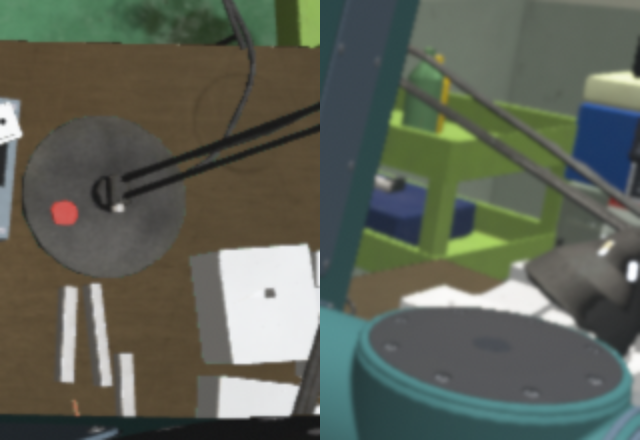

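Run:
```python
from h import *
for n,box in [("top",(480,560,130,325)),("scene",(420,560,60,230))]:
    c=imaging.read_camera(n)
    v,u=np.mgrid[box[2]:box[3],box[0]:box[1]]; uv=np.c_[u.ravel(),v.ravel()]
    w=world(c,uv); k=(w[:,2]>.12)&(w[:,0]<0.75)&(w[:,0]>.12)&(c["z_map"][uv[:,1],uv[:,0]]>0)&(w[:,2]<.8)&(w[:,1]>-.9)
    dark=c["img"][uv[:,1],uv[:,0]].max(1)<110
    q,p=w[k],uv[k]; print(n,len(q))
    g=np.round(q/.05).astype(int); _,ix,ct=np.unique(g,axis=0,return_index=True,return_counts=True)
    for i,t in zip(ix,ct):
        if t>2: print(p[i],np.round(q[i],2),t,c["img"][p[i][1],p[i][0]])
```

```text
top 1006
[549 317] [ 0.32 -0.35  0.29] 91 [73 73 72]
[559 282] [ 0.37 -0.36  0.3 ] 205 [119 120 119]
[519 191] [ 0.52 -0.38  0.17] 6 [49 50 46]
[521 191] [ 0.52 -0.38  0.18] 8 [54 54 45]
[558 182] [ 0.52 -0.39  0.27] 96 [54 61 49]
[487 199] [ 0.52 -0.34  0.12] 18 [29 31 29]
[508 191] [ 0.52 -0.36  0.17] 201 [29 32 29]
[528 186] [ 0.52 -0.37  0.21] 133 [28 28 28]
[519 190] [ 0.53 -0.38  0.17] 4 [37 37 36]
[535 180] [ 0.53 -0.38  0.22] 63 [50 52 42]
[558 171] [ 0.54 -0.4   0.24] 105 [56 62 50]
[508 190] [ 0.53 -0.36  0.17] 5 [55 60 48]
[532 181] [ 0.53 -0.37  0.22] 65 [52 53 43]
[535 181] [ 0.53 -0.37  0.23] 4 [30 30 28]
scene 3122
[548 148] [ 0.12 -0.3   0.27] 16 [113 114 107]
[549 137] [ 0.12 -0.3   0.29] 15 [118 118 114]
[532 161] [ 0.12 -0.26  0.25] 28 [98 99 92]
[507 179] [ 0.12 -0.21  0.22] 11 [79 77 73]
[515 170] [ 0.12 -0.22  0.24] 30 [103 101  95]
[527 136] [ 0.17 -0.31  0.27] 156 [111 109 103]
[532 123] [ 0.17 -0.32  0.3 ] 122 [113 117 118]
[526 162] [ 0.13 -0.26  0.24] 72 [98 98 91]
[503 176] [ 0.14 -0.22  0.22] 14 [98 99 96]
[514 169] [ 0.13 -0.22  0.24] 62 [100  97  91]
[4
[... 722 characters left out ...]
 0.18 -0.03  0.42] 462 [59 70 80]
[557  71] [ 0.24 -0.45  0.37] 29 [54 58 53]
[559  60] [ 0.24 -0.45  0.39] 23 [63 68 62]
[497 100] [ 0.27 -0.33  0.32] 189 [99 99 92]
[504 123] [ 0.24 -0.32  0.28] 14 [96 95 90]
[483  93] [ 0.32 -0.36  0.32] 162 [64 71 54]
[483  90] [ 0.32 -0.36  0.33] 13 [99 98 94]
[472  81] [ 0.37 -0.38  0.34] 7 [102 104  98]
[479  91] [ 0.34 -0.37  0.32] 92 [67 78 49]
[470  81] [ 0.37 -0.37  0.34] 62 [95 95 90]
[453  88] [ 0.42 -0.38  0.31] 17 [80 81 75]
[459  72] [ 0.42 -0.39  0.35] 65 [113 110  96]
[454  89] [ 0.42 -0.37  0.31] 57 [76 77 72]
[441  80] [ 0.47 -0.39  0.32] 69 [88 89 84]
[447  65] [ 0.47 -0.41  0.36] 52 [91 89 83]
[444  63] [ 0.49 -0.41  0.36] 14 [84 87 83]
```

View pics/w1.png

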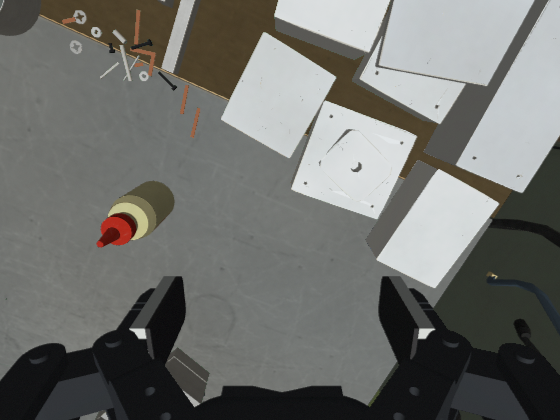

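The wrist view shows only trays and paper under the gripper. The depth maps show a lamp arm lying between the gripper and the supply at z up to about 0.37, from (0.5,-0.4) to (0.13,-0.25). I'll rise over it, then swing across with the jaws shut.

Emit:
drive_tool --pt "0 0 -0.05 0 0 0 1" --pt "0 0 -0.06 0 0 0 1" --pt "0 0 -0.06 0 0 0 1" --pt "0 0 -0.06 0 0 0 1" --pt "0 0 -0.04 0 0 0 1" --newtons 30

```text
time: 1.88
eef_pos: [0.2102, -0.4813, 0.5163]
ee_rot: [3.141, -0.002, -1.159]
ft_force: [0.2, -0.6, 0.8]
finger_gap: 0.0001
```

Emit:
drive_tool --pt "-0.031 -0.053 0 0 0 0 1" --pt "-0.031 -0.053 0 0 0 0 1" --pt "-0.031 -0.053 0 0 0 0 1" --pt "-0.031 -0.053 0 0 0 0 1" --pt "-0.031 -0.053 0 0 0 0 1" --pt "-0.031 -0.053 0 0 0 0 1" --pt "-0.031 -0.053 0 0 0 0 1" --pt "-0.031 -0.053 0 0 0 0 1"

```text
time: 2.88
eef_pos: [0.5004, -0.0828, 0.5143]
ee_rot: [-3.141, -0.0, -1.159]
ft_force: [0.2, -1.0, -0.3]
finger_gap: -0.0002
```

Emit:
drive_tool --pt "0 0 0 0 0 -10.6 1" --pt "0 0 0 0 0 -10.6 1" --pt "0 0 0 0 0 -10.6 1" --pt "0 0 0 0 0 -10.6 1" --pt "0 0 0 0 0 -10.6 1" --pt "0 0 0 0 0 -10.6 1" --pt "0 0 0 0 0 -10.6 1"

```text
time: 3.75
eef_pos: [0.4996, -0.0848, 0.5141]
ee_rot: [3.142, -0.0, 0.142]
ft_force: [-1.3, 0.3, -0.7]
finger_gap: -0.0001
```

Emit:
drive_tool --pt "0 0 0.03 0 0 -10.6 1" --pt "0 0 0.03 0 0 -10.6 1" --pt "0 0 0.03 0 0 -10.6 1" --pt "0 0 0.03 0 0 -10.6 1" --pt "0 0 0.03 0 0 -10.6 1" --pt "0 0 0.03 0 0 -10.6 1" --pt "0 0 0.03 0 0 -10.6 1" --pt "0 0 0 0 0 0 1"

```text
time: 4.75
eef_pos: [0.4987, -0.0845, 0.3029]
ee_rot: [-3.139, -0.001, 1.43]
ft_force: [0.1, -0.5, 0.7]
finger_gap: -0.0001
```

Run:
```python
from h import *
s=sense();T=(np.array(s["eef_pos"]),R.from_euler("xyz",s["ee_rot"]).as_matrix())
c=imaging.read_camera("wrist");save(c,"w2.png");print(np.round(T[1],3))
for l in ["hatch","hatch_pad","supply"]:
    for d in nets.masks_of("wrist",l)[:1]:
        m=np.argwhere(d["region"])[:,::-1]; w=world(c,m,T); w=w[abs(w[:,2]-.078)<.006]
        r=cv2.minAreaRect((w[:,:2]*1000).astype(np.float32)); print(l,d["conf"],d["uv"],np.median(w,0),r,np.round(cv2.boxPoints(r)).tolist())
```

```text
[[ 0.14   0.99  -0.003]
 [ 0.99  -0.14   0.001]
 [ 0.001 -0.003 -1.   ]]
hatch 0.77 [286.4, 217.2] [ 0.54308462 -0.08576356  0.07824097] ((546.608154296875, -85.95789337158203), (85.67776489257812, 71.97672271728516), 84.15519714355469) [[506.0, -125.0], [578.0, -132.0], [587.0, -47.0], [515.0, -40.0]]
supply 0.59 [255.7, 192.9] [ 0.51431474 -0.1113727   0.0777256 ] ((524.0540771484375, -124.80913543701172), (180.412841796875, 132.45254516601562), 83.99391174316406) [[449.0, -208.0], [580.0, -221.0], [599.0, -42.0], [468.0, -28.0]]
```

View pics/w2.png

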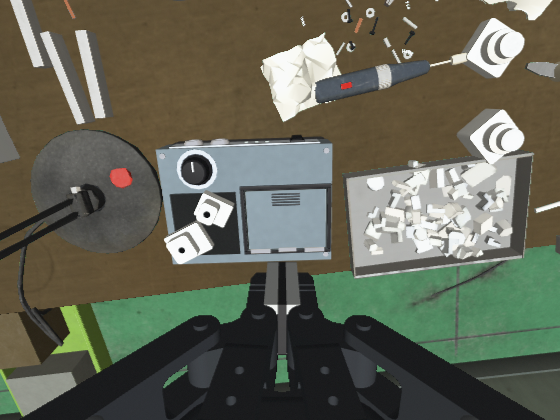

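The view shows the hatch at px (245–330, 187–255), its ribs at (286,200), and the hinge at the bottom edge. The wrist fit agrees with the top camera: centre (0.546,-0.086), supply yaw -6°. I move above the press point, 55 mm from the hinge, so the finger stays clear of the frame.

Emit:
drive_tool --pt "0.0045 0.0285 0.03 0 0 -2 1" --pt "0 0 0.05 0 0 0 1" --pt "0 0 0.05 0 0 0 1" --pt "0 0 0.04 0 0 0 1" --pt "0 0 0.022 0 0 0 1" --pt "0 0 0 0 0 0 1"

```text
time: 5.7
eef_pos: [0.5283, -0.0843, 0.1117]
ee_rot: [-3.14, -0.0, 1.464]
ft_force: [-0.7, 0.1, -0.4]
finger_gap: -0.0
```

Emit:
drive_tool --pt "0 0 0.006 0 0 0 1" --pt "0 0 0.004 0 0 0 1" --pt "0 0 0 0 0 0 1"

```text
time: 6.08
eef_pos: [0.5286, -0.0844, 0.1023]
ee_rot: [3.141, 0.0, 1.466]
ft_force: [0.2, 0.4, -0.0]
finger_gap: 0.0001
```

Emit:
drive_tool --pt "0 0 0.004 0 0 0 1" --pt "0 0 0.003 0 0 0 1"

```text
time: 6.32
eef_pos: [0.5287, -0.0843, 0.0952]
ee_rot: [3.141, 0.0, 1.466]
ft_force: [-0.2, 0.4, 5.6]
finger_gap: 0.0001
```

Emit:
drive_tool --pt "0 0 0.002 0 0 0 1"

```text
time: 6.45
eef_pos: [0.5288, -0.0844, 0.0933]
ee_rot: [3.141, 0.0, 1.466]
ft_force: [-3.9, 1.7, 22.9]
finger_gap: 0.0001
```

About 23 N, with the tip 3.7 mm below the top, so the leaf is at its stop. I hold, then rise and draw away to the front.

Emit:
drive_tool --pt "0 0 0 0 0 0 1" --pt "0 0 0 0 0 0 1" --pt "0 0 0 0 0 0 1" --pt "0 -0.03 -0.025 0 0 0 1" --pt "0 -0.06 -0.03 0 0 0 1" --pt "0 -0.055 -0.05 0 0 0 1" --pt "0 0 -0.06 0 0 0 1" --pt "0 0 -0.03 0 0 0 1"

```text
time: 7.45
eef_pos: [0.3969, -0.0706, 0.2808]
ee_rot: [3.139, 0.001, 1.466]
ft_force: [-0.3, -0.0, -0.4]
finger_gap: 0.0001
```

Emit:
drive_tool --pt "0 0 0 0 0 0 1" --pt "0 0 0 0 0 0 1" --pt "0 0 0 0 0 0 1" --pt "0 0 0 0 0 0 1" --pt "0 0 0 0 0 0 1" --pt "0 0 0 0 0 0 1" --pt "0 0 0 0 0 0 1" --pt "0 0 0 0 0 0 1"

```text
time: 8.45
eef_pos: [0.397, -0.0705, 0.2781]
ee_rot: [3.142, -0.0, 1.466]
ft_force: [-0.6, -0.0, -0.6]
finger_gap: -0.0002
```

Run:
```python
from h import *
s=sense();T=(np.array(s["eef_pos"]),R.from_euler("xyz",s["ee_rot"]).as_matrix());print(s["time"],T[0])
c=imaging.read_camera("wrist");save(c,"w3.png")
for l in ["hatch","breaker","breaker_top"]:
    for d in nets.masks_of("wrist",l)[:2]:
        m=np.argwhere(d["region"])[:,::-1]; w=world(c,m,T)
        print(l,round(d["conf"],2),d["uv"],len(m),np.round(np.median(w,0),4),np.round(np.percentile(w,[2,98],axis=0),3).tolist())
```

```text
8.45 [ 0.39703293 -0.07050937  0.27805593]
hatch 0.9 [280.2, 375.5] 398 [ 0.5843 -0.0902  0.1275] [[0.581, -0.096, 0.102], [0.587, -0.084, 0.144]]
hatch 0.48 [232.5, 258.5] 11578 [ 0.4726 -0.1333  0.0768] [[0.45, -0.209, 0.014], [0.584, -0.034, 0.132]]
breaker 0.63 [281.4, 374.6] 427 [ 0.5842 -0.0897  0.1271] [[0.581, -0.096, 0.102], [0.587, -0.084, 0.144]]
```

View pics/w3.png

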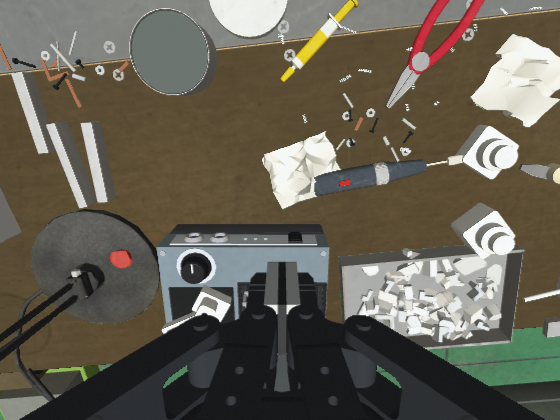

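The hatch is up and near vertical (leaf at x 0.584, z up to 0.144), and the gripper hides the well at about (280,300). I wait and check from the top camera.

Emit:
drive_tool --pt "0 0 0 0 0 0 1" --pt "0 0 0 0 0 0 1" --pt "0 0 0 0 0 0 1" --pt "0 0 0 0 0 0 1" --pt "0 0 0 0 0 0 1" --pt "0 0 0 0 0 0 1" --pt "0 0 0 0 0 0 1" --pt "0 0 0 0 0 0 1"

```text
time: 9.65
eef_pos: [0.397, -0.0705, 0.278]
ee_rot: [-3.142, -0.0, 1.466]
ft_force: [-0.3, 0.2, -0.3]
finger_gap: 0.0002
```

Run:
```python
from h import *
c=imaging.read_camera("top");b=cv2.resize(c["img"][140:260,280:430],None,fx=4,fy=4);cv2.imwrite("pics/t3.png",b[:,:,::-1])
for l in ["hatch","breaker","breaker_top"]:
    for d in nets.masks_of("top",l)[:2]:
        m=np.argwhere(d["region"])[:,::-1]; w=world(c,m)
        print(l,round(d["conf"],2),d["uv"],len(m),np.round(np.median(w,0),4),np.round(np.percentile(w,[2,98],axis=0),3).tolist())
        q=w[w[:,2]>.09]
        if len(q)>20: p=np.polyfit(q[:,2],(q-[.582,-.09,.077])@[.9945,-.1045,0],1); print("lean deg",np.degrees(np.arctan(p[0])),p)
```

```text
hatch 0.57 [343.6, 152.7] 1418 [ 0.602  -0.0926  0.1083] [[0.58, -0.133, 0.08], [0.622, -0.052, 0.133]]
lean deg -6.046589537006546 [-0.10592643  0.03524158]
breaker_top 0.58 [330.7, 185.5] 58 [ 0.5526 -0.0746  0.0672] [[0.547, -0.082, 0.061], [0.56, -0.067, 0.071]]
```

View pics/t3.png

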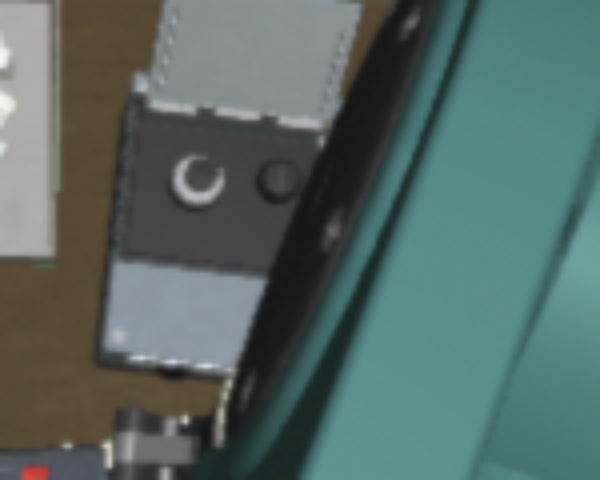

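The crop shows the hatch leaning back at the top, the tripped button with its white band at crop (200,180), and the fuse cap at (280,180). Leaf end offset (42 mm back, 55 mm up) means about 37° past upright, so it is fully open. The button measures (0.553,-0.075,0.067) and geometry predicts (0.556,-0.075,0.068), which agree. I wait a full second more, then go above it.

Emit:
drive_tool --pt "0 0 0 0 0 0 1" --pt "0 0 0 0 0 0 1" --pt "0 0 0 0 0 0 1" --pt "0 0 0 0 0 0 1" --pt "0 0 0 0 0 0 1" --pt "0 0 0 0 0 0 1" --pt "0 0 0 0 0 0 1" --pt "0 0 0 0 0 0 1"

```text
time: 10.85
eef_pos: [0.397, -0.0705, 0.278]
ee_rot: [-3.142, -0.0, 1.466]
ft_force: [0.0, 0.0, 0.3]
finger_gap: -0.0002
```

Run:
```python
from h import *
c=imaging.read_camera("top");d=nets.masks_of("top","hatch")[0];m=np.argwhere(d["region"])[:,::-1]; w=world(c,m)
print(d["conf"],np.round(np.percentile(w,[2,98],axis=0),3).tolist(),sense()["time"])
```

```text
0.74 [[0.579, -0.133, 0.08], [0.622, -0.051, 0.134]] 10.95
```

Emit:
drive_tool --pt "0.004 0.05 0 0 0 0 1" --pt "0.004 0.05 0 0 0 0 1" --pt "0.004 0.04 0 0 0 0 1" --pt "0 0.017 0.04 0 0 0 1" --pt "0 0 0.05 0 0 0 1" --pt "0 0 0.05 0 0 0 1" --pt "0 0 0.035 0 0 0 1" --pt "0 0 0 0 0 0 1"

```text
time: 11.95
eef_pos: [0.5531, -0.0746, 0.1012]
ee_rot: [-3.137, -0.001, 1.466]
ft_force: [0.7, 0.7, 0.2]
finger_gap: -0.0
```

Emit:
drive_tool --pt "0 0.001 0.006 0 0 0 1" --pt "0 0 0.006 0 0 0 1" --pt "0 0 0.004 0 0 0 1" --pt "0 0 0.003 0 0 0 1" --pt "0 0 0 0 0 0 1"

```text
time: 12.58
eef_pos: [0.5555, -0.0751, 0.0841]
ee_rot: [3.141, 0.0, 1.466]
ft_force: [-0.2, 1.1, -0.5]
finger_gap: 0.0
```

Emit:
drive_tool --pt "0 0 0.002 0 0 0 1" --pt "0 0 0 0 0 0 1"

```text
time: 12.82
eef_pos: [0.5555, -0.0751, 0.082]
ee_rot: [3.142, 0.0, 1.466]
ft_force: [-0.3, 0.0, 0.9]
finger_gap: 0.0001
```

Emit:
drive_tool --pt "0 0 0.0015 0 0 0 1"

```text
time: 12.95
eef_pos: [0.5555, -0.0751, 0.0806]
ee_rot: [3.141, 0.0, 1.466]
ft_force: [-0.4, 1.4, 4.4]
finger_gap: -0.0001
```

Emit:
drive_tool --pt "0 0 0.0015 0 0 0 1"

```text
time: 13.08
eef_pos: [0.5556, -0.0751, 0.0794]
ee_rot: [3.141, 0.0, 1.466]
ft_force: [-8.9, 1.9, 30.7]
finger_gap: -0.0004
```

The stop is at 30 N with the TCP at 0.0794, where 0.0795 was predicted. I withdraw straight up, then to the front, and look.

Emit:
drive_tool --pt "0 0 -0.02 0 0 0 1" --pt "0 0 -0.05 0 0 0 1" --pt "0 0 -0.06 0 0 0 1" --pt "0 0 -0.06 0 0 0 1" --pt "0 -0.05 -0.01 0 0 0 1" --pt "0 -0.06 0 0 0 0 1" --pt "0 -0.05 0 0 0 0 1" --pt "0 0 0 0 0 0 1"

```text
time: 14.08
eef_pos: [0.3936, -0.0577, 0.2794]
ee_rot: [3.141, 0.0, 1.465]
ft_force: [0.4, 0.7, -0.7]
finger_gap: -0.0001
```

Run:
```python
from h import *
c=imaging.read_camera("top");b=cv2.resize(c["img"][140:260,280:430],None,fx=4,fy=4);cv2.imwrite("pics/t4.png",b[:,:,::-1])
for l in ["hatch","breaker_top","insert_low"]:
    for d in nets.masks_of("top",l)[:2]:
        m=np.argwhere(d["region"])[:,::-1]; w=world(c,m)
        print(l,round(d["conf"],2),d["uv"],len(m),np.round(np.median(w,0),4),np.round(np.percentile(w,[2,98],axis=0),3).tolist())
```

```text
hatch 0.97 [337.3, 150.5] 1065 [ 0.6035 -0.0808  0.109 ] [[0.581, -0.113, 0.079], [0.623, -0.051, 0.133]]
```

View pics/t4.png

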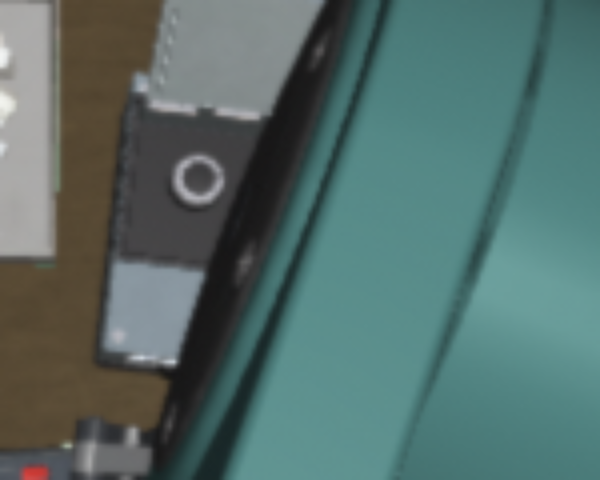

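The top view shows the button now centred in its ring at crop (198,180), without the raised crescent, and the hatch still open. I make one depth check of the button top and then hand in.

Run:
```python
from h import *
c=imaging.read_camera("top"); uv=[[u,v] for u in (329,330) for v in (184,185,186)]
w=world(c,uv); print(np.round(w,4)); z=np.median(w[:,2])
if z<.064: manip.close_job(); print("closed")
```

```text
[[ 0.5534 -0.0735  0.0613]
 [ 0.5524 -0.074   0.0572]
 [ 0.55   -0.0737  0.0596]
 [ 0.5546 -0.076   0.0559]
 [ 0.5521 -0.0757  0.0587]
 [ 0.5496 -0.0753  0.0617]]
the job is handed in; nothing more can be done
closed
```

I pressed the dust hatch, it swung open by itself, and I then pressed the breaker's reset button in. I handed the job in at about 14 s of the 37 s allowed, with no verdict given.

- **Hatch press:** I used shut fingers and reached the stop at about 23 N. I held it, then drew the finger up and away to the front.
- **Hatch open:** two camera readings more than a second apart both showed the leaf about 37° past upright. The gripper was well clear both times.
- **Reset button:** it reached its stop at about 31 N, with the fingertip at the predicted height. Afterwards the top camera measured the button top at about 59 mm (single pixels 56–62 mm). Fully in should be 60.5 mm, and tripped is 68 mm. That picture also showed the button sunk inside its ring.
- **At hand-in:** the hatch was still open and the gripper was clear of everything.
- **Not checked at the end:** the inserts, holders, bob and handpiece. The robot blocked the top camera's view of the inserts, so the network found none in the last picture. I did not re-measure the others. The wrist force gave no sign of contact except during the two presses.

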